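# Dim the lamp, then seat the lens barrel in the V-block and keep it pressed

### The job

On the turbidity rig, first turn the lamp's dimmer knob fully anticlockwise to its end stop. Only then take the lens barrel from its white rest, lay it lengthwise in the middle of the V-block in front of the lamp, and press it down firmly (about a kilogram of push, on top or while gripping it) so that it bears on both sloping faces. Finish while still pressing it there with the gripper (do not let go or draw back), with the dimmer still at its stop and the bottle, jar and slide box left where they stand.

Things in the scene. Friction and masses are not known exactly. Their poses are not given: they have to be found in the camera images.
- rig: Fixed rig. Origin on the bench below the middle of the V-block; x horizontal, along the groove towards the lamp; z up. Base plate x -80 to 220, y -60 to 60, 12 mm high. V-block: two dark steel halves at x -55 to -30 and 30 to 55, 64 mm wide, tops 47 mm up. White lamp housing x 115 to 215, y -55 to 55, top 92 mm up, with a nose back to x 95; dimmer knob on top at x 165, y 0.
- face_a: The 90 degree V's sloping face on the rig's +y side (45 degrees to the vertical, fixed, in both halves of the block); same origin and axes as rig. The faces meet in a line along x, 25 mm above the bench, and open to a 44 mm wide mouth 47 mm above the bench.
- face_b: The matching sloping face of the V on the rig's -y side; same origin and axes as rig.
- seat (a point): Centre of the lens barrel when it lies properly in the V: 50.5 mm above the bench over the rig's origin; axes as rig. Below it, between the two halves of the block, is an open slot 60 mm long (along x) where fingers may reach down to the base plate.
- dimmer (a joint): Dimmer knob angle in rad: 0 = fully anticlockwise seen from above (minimum, end stop), growing clockwise to 4.5. It starts between 0.6 and 1.4 and stays where it is left; about 0.04 N m turns it.
- dimmer_grip (a point): On the dimmer knob's upright axis at the height to grip, 129 mm above the bench, 7 mm below the knob's top. Knob: disc 44 mm diameter, 8 mm high, and on it a bar grip 42 mm long, 14 mm thick, 30 mm high. The point turns with the knob; its x axis runs along the bar (at 0 rad it is the rig's x axis), z up.
- lens: Loose lens barrel: plain aluminium cylinder, 36 mm diameter, 120 mm long, about 160 g, black rings and glass at both ends (the two ends are alike). Origin at its middle on its axis; its x axis runs along the barrel. It starts lying level on the rest, axis 39.5 mm above the bench. Let go in the V-block, it centres itself.
- rest: Fixed low white plastic rest, 130 x 50 mm, for the lens. Origin on the bench under its middle, x axis along the lens, z up. Base 6 mm high with two V saddles at x -54 to -40 and 40 to 54, tops 30 mm above the bench; the 80 mm between the saddles is open for fingers.
- reagent: Bystander: white bottle with blue cap, 66 mm diameter, 110 mm high, standing; origin at the centre of its underside.
- jar: Bystander: amber jar with red cap, 64 mm diameter, 90 mm high, standing; origin at the centre of its underside.
- slidebox: Bystander: flat grey slide box 45 x 65 x 28 mm; origin at the centre of its underside.
There are look-alikes about, which are no part of the job. Leave any brown look-alike of the lens alone.

How it is judged:
By the outcome, as a careful person would: the job done as asked, in the order asked, and still so for the second after the job is handed in, while the arm keeps its last pose, push and grip.
It also fails if it takes over 51 s, if anything falls off the work surface, if the arm or the gripper's body presses on something with over 40 N, if the wrist force passes 120 N, or if a joint passes its speed limit or range.

### The arm

A 6-joint arm with a two-finger parallel gripper is mounted at the origin on the work surface. World frame = base frame: x ahead of the robot, y to its left, z up, the work surface at z = 0. Lengths are in m, angles in degrees, forces in N, time in s.
With the tool pointing down it reaches from about 0.35 to 0.975 m from the base axis. Payload 7.1 kg.
Tool frame: the origin (TCP) lies at the very end of the fingers, on their centre line; the grasp point (between the pads) lies 19 mm behind it; z points along the fingers, y is the direction in which the jaws open and shut (so a half turn about z gives the same grasp; the last joint's range is limited). The gripper opens to 88 mm and grips with 3 to 60 N. Pads are 20 mm wide; open, the fingers measure 115 mm over their backs; the gripper's body (75 mm by 178 mm) begins 61 mm behind the grasp point.
Start: joints at [68.583, 24.242, 93.386, -0, 62.372, -1.089], TCP at [0.217, 0.586, 0.223] pointing down, gripper open.
Joint ranges: [-172.04, 172.04], [-51.8, 120.97], [4.93, 147.93], [-75.15, 255.16], [6.16, 154.13], [-145.62, 145.62]. Speed limits (degrees/s): [136.94, 136.94, 172.46, 180, 180, 180].

### API

Orientations are given as a 3x3 rotation matrix whose columns are the frame's x, y, z axes.
In Python, from workcell import arm gives the robot as it stands. The module is installed in compiled form; this text tells all that it offers.
- The arm moves only by the shell command python3 -m crank 'ROWS' [FORCE]. ROWS is text: rows parted by semicolons, each of 7 numbers parted by spaces: the opening in per cent of the stroke, from 0 (shut) to 100 (fully open), then the shift along the tool's x, y, z in cm, then the turn, a rotation vector about the tool's x, y, z in rad. In form: hand tx ty tz wx wy wz; .... A call has 1 to 12 rows; each row is the pose to reach, as a shift and turn from the pose commanded when the call began, along the tool's axes at that moment; what a row does not reach only later rows make up. A row lasts 1/10 s, in which the tool goes at most 50 mm and 8.59 degrees, less where a joint would pass 70% of its speed; a pose out of reach is approached as far as the arm can. A call with a gripper value outside its range is refused whole. The fingers move at their own pace and stop on an object; FORCE is the grip in N (left out, the last holds). Time passes only in rows, so rows that repeat a pose let the fingers close. It gives the time, the measured TCP pose, the force and the opening at its end, in the units of the state.
- arm.read_state(): the state, without advancing time (a new reading comes with each control period).
- arm.get_image(name): name is "scene" or "top" or "wrist"; returns (picture, depth): 400x640x3 uint8, red, green, blue; 400x640 float32, m along the optical axis (not along the pixel's ray), 0 where there is no reading.
- arm.get_calibration(name): a dict with "mtx" (3x3 intrinsics, pixels), "k1" (the pictures are not rectified: a ray, as slopes to the right and down, at radius r is drawn at 1 + k1 r^2 times it, then the intrinsics apply), "world_to_cam" (4x4, takes a point from world to camera coordinates); the wrist camera has in their place "mount" (4x4, takes a point from camera to tool coordinates, whose origin is the TCP and whose axes are the flange's). Camera axes: x right, y down, z forward; pixel columns grow to the right and rows downward; lengths in m; the calibration is good to about 2 mm. A picture is of the moment at which its call begins: read the wrist's pose just before it. get_calibration takes no time and is no camera call.
- arm.close_job(): hands the job in, once; it reports no verdict.
Trained networks look in the newest picture that a camera, given by its name, has taken for a name from the list of things; names that differ only in an ending like _2 or _b are one class to them, and where a whole thing is asked for, a point or a joint stands for the part that bears it (a point fixed in the world has none). Each returns a list of dicts, best first, with "score" (0 to 1); they miss things now and then, are a little off and sometimes report something else, mostly with a low value. They report only what shows in the picture. A call takes as long as a camera call. They do not tell look-alikes from the thing itself.
- arm.find_in(camera, target): "bbox" ([left, top, width, height] in pixels, round what is visible of it).
- arm.regions_of(camera, target): "pixels" (400x640 bool, what is visible of it) and "bbox" ([left, top, width, height] in pixels, round what is visible of it).
The state is a dict: "clock": time; "joints": joint angles; "qd": joint speeds; "tau": joint torques, N m; "tcp_pos": TCP position; "eef_rot": TCP orientation; "force": force on the tool from outside, world axes, zero at the start; "wrist_torque": the same for the moment, N m; "width": finger opening in m.
Only numpy, scipy, OpenCV 4.12 (cv2) and the standard library are available. Lean on these libraries where they do the work, as an engineer would, in place of code of your own. Each camera call takes 0.05 s, during which the arm holds its last target.

## Working session

There is one attempt and no reset: what is moved stays moved. The work goes in short steps, Python scripts to look and compute and a shell command to move; the robot and the scene stay as the last step left them, time stands still between calls to the robot, and variables do not carry over. Pictures are saved under pics/ and viewed, and the job is handed in when it is done.

```bash
ls; mkdir -p pics; cat > h.py <<'E'
import numpy as np, cv2
from workcell import arm
def snap(c,fn=None):
    s=arm.read_state(); im,d=arm.get_image(c)
    if fn: cv2.imwrite('pics/'+fn,im[:,:,::-1])
    return s,im,d
def cam2world(c,s=None):
    k=arm.get_calibration(c)
    if c=='wrist':
        T=np.eye(4);T[:3,:3]=np.array(s['eef_rot']);T[:3,3]=s['tcp_pos'];return k,T@np.array(k['mount'])
    return k,np.linalg.inv(np.array(k['world_to_cam']))
def cloud(c,d,s=None):
    k,M=cam2world(c,s);K=np.array(k['mtx']);h,w=d.shape
    u,v=np.meshgrid(np.arange(w),np.arange(h));x=(u-K[0,2])/K[0,0];y=(v-K[1,2])/K[1,1]
    a,b=x.copy(),y.copy()
    for _ in range(8):
        f=1+k['k1']*(a*a+b*b);a=x/f;b=y/f
    P=np.stack([a*d,b*d,d],-1)@M[:3,:3].T+M[:3,3]
    P[d==0]=np.nan
    return P
E
python3 - <<'E'
from h import *
s,im,d=snap('scene','s0.png');np.save('s0d.npy',d)
s,im,d=snap('top','t0.png');np.save('t0d.npy',d)
s,im,d=snap('wrist','w0.png');np.save('w0d.npy',d)
print(arm.read_state())
for c in('top','scene'): print(arm.get_calibration(c))
print(arm.get_calibration('wrist'))
E
```

```text
pics
{'clock': 0.15, 'joints': array([ 6.85842575e+01,  2.42746182e+01,  9.34187744e+01, -1.50361412e-03,
        6.23719154e+01, -1.08811749e+00]), 'qd': array([-0.01002831, -0.06100074, -0.18713396,  0.07387431,  0.13029671,
       -0.02088466]), 'tau': array([ 9.74042086e-04, -5.44982457e+01, -2.73918164e+01,  6.44456665e-02,
        2.04296998e-02, -8.38927144e-05]), 'tcp_pos': array([0.21694612, 0.58570503, 0.22209543]), 'eef_rot': array([[-9.37725784e-01,  3.47376163e-01, -3.94547487e-04],
       [ 3.47376387e-01,  9.37725174e-01, -1.06963024e-03],
       [-1.58693908e-06, -1.14007634e-03, -9.99999350e-01]]), 'force': array([-1.11606691, -0.0114049 ,  0.26155125]), 'wrist_torque': array([-0.00165021,  0.02081391,  0.04161064]), 'width': 0.08778787254739798}
{'mtx': array([[494.27327019,   0.        , 321.46791792],
       [  0.        , 494.27327019, 200.30808861],
       [  0.        ,   0.        ,   1.        ]]), 'k1': -0.03997657586314519, 'world_to_cam': array([[-0.00699448, -0.99980166, -0.01864728,  0.06037773],
       [-0.9974517 ,  0.00829966, -0.07086054,  0.52780381
[... 421 characters left out ...]
838964, -0.5852512 , -0.23603977],
       [-0.38126513, -0.444064  , -0.81082925,  1.27234419],
       [ 0.        ,  0.        ,  0.        ,  1.        ]])}
{'mtx': array([[347.65073379,   0.        , 317.88163553],
       [  0.        , 347.65073379, 197.07562224],
       [  0.        ,   0.        ,   1.        ]]), 'k1': 0.015955334127395044, 'mount': array([[-9.49782089e-04, -9.64963159e-01, -2.62383689e-01,
         7.05454873e-02],
       [ 9.99998063e-01, -1.36888886e-03,  1.41452036e-03,
        -1.27092080e-03],
       [-1.72413414e-03, -2.62381837e-01,  9.64962589e-01,
        -1.62616732e-01],
       [ 0.00000000e+00,  0.00000000e+00,  0.00000000e+00,
         1.00000000e+00]])}
```

View pics/s0.png

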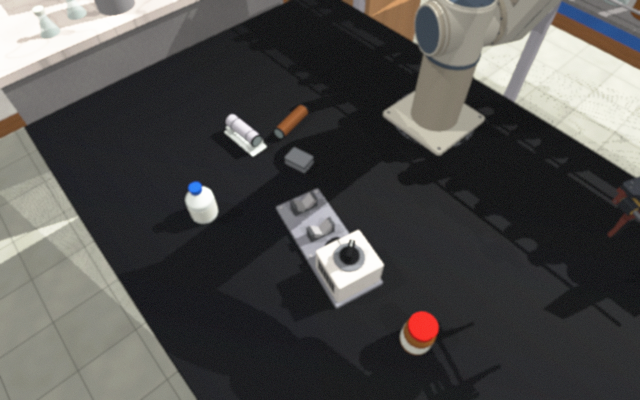

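View pics/t0.png

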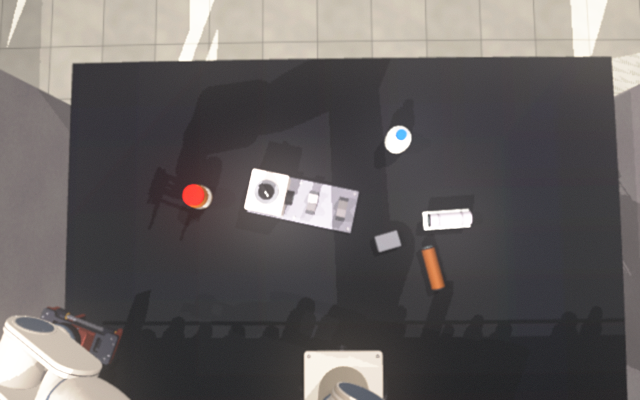

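View pics/w0.png

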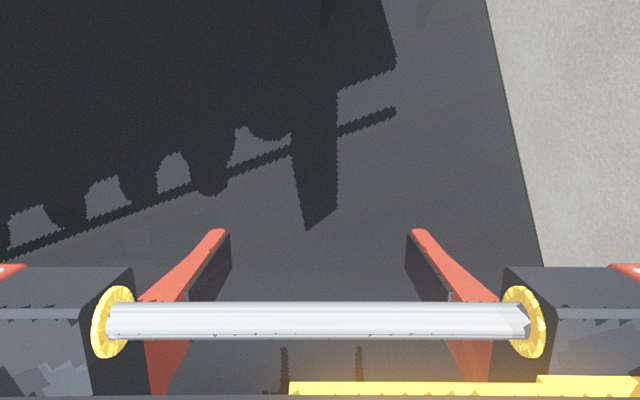

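The pictures show the silver lens on its white rest at top (447,219), the brown look-alike at top (433,268), the rig with its V-block at (325,204) and knob at (267,191), the bottle at (398,139), the jar at (197,197) and the slide box at (388,241). Next I measure these.

```bash
python3 - <<'E'
from h import *
for c,f in(('top','t0d'),('scene','s0d')):
    d=np.load(f+'.npy');P=cloud(c,d);z=P[...,2]
    im=cv2.imread('pics/'+('t0' if c=='top' else 's0')+'.png')
    print(c,'bench z',np.nanmedian(z[150:160,330:360]) )
    np.save(c+'P.npy',P)
    inb=(P[...,0]>.3)&(P[...,0]<1)&(abs(P[...,1])<.55)
    m=(inb&(z>.008)).astype(np.uint8)
    n,l,st,ce=cv2.connectedComponentsWithStats(m)
    for i in range(1,n):
        if st[i,4]<60: continue
        q=P[l==i]; print(st[i],ce[i].round(),'mean',q.mean(0).round(3),'zmax',np.nanpercentile(q[:,2],98).round(3),'min/max',np.nanmin(q,0).round(3),np.nanmax(q,0).round(3))
P=np.load('topP.npy');z=P[...,2]
inb=(P[...,0]>.3)&(P[...,0]<1)&(abs(P[...,1])<.55)
def rect(m,name):
    q=P[m][:,:2].astype(np.float32);r=cv2.minAreaRect(q*1000);print(name,m.sum(),r,'medz',np.median(z[m]),'mean',q.mean(0))
box=np.zeros_like(m,bool) if 0 else np.zeros(z.shape,bool);box[160:240,235:365]=1
rect(box&(abs(z-.092)<.007),'housing')
rect(box&(z>.105),'knob')
rect(box&(z>.008),'rig')
b2=np.zeros(z.shape,bool);b2[195:240,410:480]=1
rect(b2&(z>.042)&(z<.07),'lens')
rect(b2&(z>.003),'rest')
E
```

```text
top bench z 0.0002864163654179297
[385 126  26  27 541] [398. 139.] mean [ 0.689 -0.153  0.077] zmax 0.113 min/max [ 0.663 -0.189  0.009] [ 0.728 -0.125  0.116]
[ 245  169  114   64 4453] [300. 201.] mean [0.526 0.113 0.046] zmax 0.126 min/max [ 0.439 -0.047  0.008] [0.609 0.268 0.141]
[183 185  29  24 552] [197. 196.] mean [0.538 0.395 0.076] zmax 0.096 min/max [0.508 0.37  0.008] [0.573 0.43  0.098]
[424 209  49  20 671] [449. 219.] mean [ 0.473 -0.293  0.049] zmax 0.062 min/max [ 0.448 -0.358  0.008] [ 0.501 -0.233  0.064]
[374 230  27  23 397] [387. 241.] mean [ 0.413 -0.126  0.028] zmax 0.034 min/max [ 0.382 -0.162  0.009] [ 0.443 -0.09   0.037]
[421 246  23  36 477] [432. 264.] mean [ 0.348 -0.248  0.032] zmax 0.04 min/max [ 0.3   -0.28   0.009] [ 0.398 -0.22   0.045]
scene bench z 0.0007856292069701176
[274 108  30  31 415] [289. 123.] mean [ 0.355 -0.241  0.03 ] zmax 0.039 min/max [ 0.3   -0.274  0.008] [ 0.402 -0.218  0.041]
[225 114  41  40 680] [243. 132.] mean [ 0.481 -0.285  0.044] zmax 0.061 min/max [ 0.448 -0.36   0.008] [ 0.504 -0.231  0.062]
[284 147  30  25 435] [29
[... 610 characters left out ...]
979512 mean [0.5463451  0.20188957]
knob 187 ((547.5336303710938, 204.65650939941406), (45.765865325927734, 41.47150421142578), 63.0818977355957) medz 0.12017661998981755 mean [0.54690635 0.2020551 ]
rig 4484 ((524.488037109375, 126.3267822265625), (342.3797912597656, 219.9252471923828), 85.44828033447266) medz 0.017796114839238153 mean [0.5255355  0.11325048]
lens 571 ((472.68719482421875, -296.88897705078125), (35.92597961425781, 120.66877746582031), 4.25882625579834) medz 0.05450552270056175 mean [ 0.47253364 -0.29577893]
rest 1194 ((479.1825256347656, -292.00274658203125), (197.4212188720703, 124.94378662109375), 89.51625061035156) medz 0.031220723062429734 mean [ 0.4748994  -0.28845143]
```

```bash
python3 - <<'E'
import cv2
a=cv2.imread('pics/t0.png')
cv2.imwrite('pics/t0c.png',cv2.resize(a[150:300,235:495],None,fx=3,fy=3,interpolation=cv2.INTER_CUBIC))
E
```

```text
(no output)
```

View pics/t0c.png

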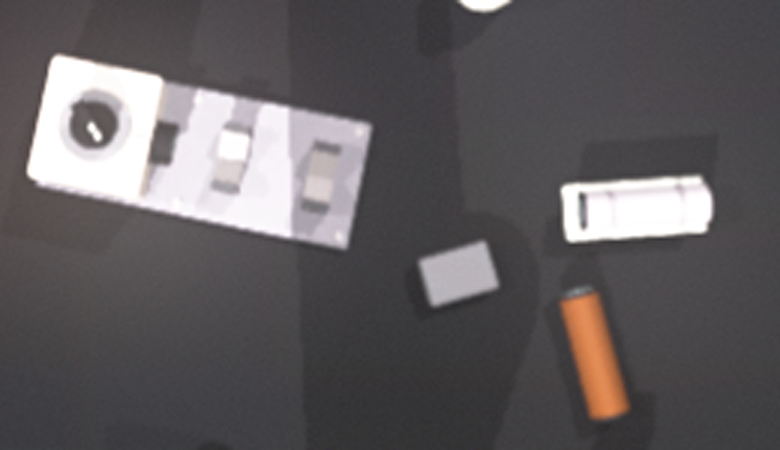

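The crop shows the silver lens on the white rest at crop (640,208) and the brown decoy at (595,355), so I choose the silver one. Next I go above the knob for a wrist view.

```bash
cat >> h.py <<'E'
from scipy.spatial.transform import Rotation as R
def plan(pos,yyaw=None,s=None):
    """rows' numbers to go to TCP pos pointing down with tool y at yyaw deg"""
    s=s or arm.read_state();R0=np.array(s['eef_rot'])
    t=R0.T@(np.array(pos)-s['tcp_pos'])*100
    w=np.zeros(3)
    if yyaw is not None:
        a=np.radians(yyaw);y=np.array([np.cos(a),np.sin(a),0]);z=np.array([0,0,-1.]);x=np.cross(y,z)
        w=R.from_matrix(R0.T@np.stack([x,y,z],1)).as_rotvec()
    print('shift cm',t.round(2),'rot',w.round(4),'tool y yaw now',np.degrees(np.arctan2(R0[1,1],R0[0,1])).round(2),'t',s['clock'])
E
python3 - <<'E'
from h import *
for n in('topP','sceneP'):
    P=np.load(n+'.npy');z=P[...,2]
    m=(z>.126)&(abs(P[...,0]-.547)<.04)&(abs(P[...,1]-.203)<.04)
    q=P[m];c=q.mean(0);u,sv,vt=np.linalg.svd(q[:,:2]-c[:2],full_matrices=False)
    print(n,m.sum(),c,sv,np.degrees(np.arctan2(vt[0,1],vt[0,0])))
plan([.547,.203,.225],-60)
E
```

```text
topP 91 [0.54666342 0.20242943 0.135595  ] [0.11614631 0.03908252] -147.03897682728388
sceneP 144 [0.55154577 0.20622995 0.13549111] [0.15126254 0.0493653 ] 32.95171140937177
shift cm [-44.24 -24.42  -0.26] rot [-6.0000e-04  1.3000e-03  2.2632e+00] tool y yaw now 69.67 t 0.15
```

```bash
python3 -m crank '100 -44.2 -24.4 -0.3 0 0 2.2; 100 -44.2 -24.4 -0.3 0 0 2.2; 100 -44.2 -24.4 -0.3 0 0 2.2; 100 -44.2 -24.4 -0.3 0 0 2.2; 100 -44.2 -24.4 -0.3 0 0 2.2; 100 -44.2 -24.4 -0.3 0 0 2.2; 100 -44.2 -24.4 -0.3 0 0 2.2; 100 -44.2 -24.4 -0.3 0 0 2.2; 100 -44.2 -24.4 -0.3 0 0 2.2; 100 -44.2 -24.4 -0.3 0 0 2.2; 100 -44.2 -24.4 -0.3 0 0 2.2; 100 -44.2 -24.4 -0.3 0 0 2.2' 30; python3 -c "
from h import *
plan([.547,.203,.225],-57)"
```

```text
clock: 1.35
tcp_pos: [0.5479, 0.2017, 0.2253]
eef_rot: [[0.559, 0.829, -0.0], [0.829, -0.559, -0.0], [-0.0, -0.0, -1.0]]
force: [0.2, 0.3, 0.6]
width: 0.0879
shift cm [ 0.06 -0.14  0.03] rot [-1.000e-04  4.000e-04  4.013e-01] tool y yaw now -34.01 t 1.35
```

```bash
python3 -m crank '100 0 -0.1 0 0 0 0.15; 100 0 -0.1 0 0 0 0.3; 100 0 -0.1 0 0 0 0.4; 100 0 -0.1 0 0 0 0.4; 100 0 -0.1 0 0 0 0.4' ; python3 - <<'E'
from h import *
s,im,d=snap('wrist','w1.png');P=cloud('wrist',d,s);np.save('w1P.npy',P);z=P[...,2]
print(s['tcp_pos'],s['clock'])
near=(np.hypot(P[...,0]-.547,P[...,1]-.203)<.04)
q=P[near&(z>.13)&(z<.145)];c=q.mean(0);u,sv,vt=np.linalg.svd(q[:,:2]-c[:2],full_matrices=False)
print(len(q),c,cv2.minAreaRect((q[:,:2]*1000).astype(np.float32)),np.degrees(np.arctan2(vt[0,1],vt[0,0])))
big=(np.hypot(P[...,0]-.547,P[...,1]-.203)<.09)&(abs(z-.092)<.004)
q=P[big];print('housing',len(q),np.median(q[:,2]),cv2.minAreaRect((q[:,:2]*1000).astype(np.float32)))
E
```

```text
clock: 1.85
tcp_pos: [0.5458, 0.2042, 0.2255]
eef_rot: [[0.831, 0.556, -0.0], [0.556, -0.831, -0.0], [-0.0, -0.0, -1.0]]
force: [0.5, 0.6, 0.7]
width: 0.0881
[0.54583422 0.20424319 0.22551106] 1.85
1000 [0.55041542 0.2029771  0.13596076] ((549.9729614257812, 202.56024169921875), (40.70133972167969, 13.912919998168945), 33.633827209472656) -146.3057209226768
housing 9076 0.09241793078408653 ((549.591064453125, 202.2080078125), (100.49852752685547, 110.59819030761719), 77.79959869384766)
```

View pics/w1.png

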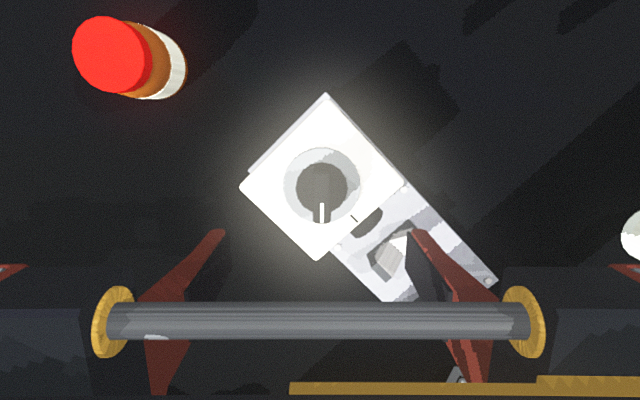

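The wrist view shows the knob at (322,187) on the white housing. The bar yaw is 33.7°, the rig yaw 77.8°, and the knob centre is about (0.550, 0.2025).

```bash
python3 -c "
from h import *
plan([.5497,.2025,.111],-56.3)"
```

```text
shift cm [ 0.23  0.36 11.45] rot [-0.0001  0.0003  0.0011] tool y yaw now -56.24 t 1.9
```

```bash
python3 -m crank '100 0.2 0.35 3 0 0 0; 100 0.2 0.35 6 0 0 0; 100 0.2 0.35 9 0 0 0; 100 0.2 0.35 11.4 0 0 0; 100 0.2 0.35 11.4 0 0 0; 0 0.2 0.35 11.4 0 0 0; 0 0.2 0.35 11.4 0 0 0; 0 0.2 0.35 11.4 0 0 0; 0 0.2 0.35 11.4 0 0 0; 0 0.2 0.35 11.4 0 0 0; 0 0.2 0.35 11.4 0 0 0;0 0.2 0.35 11.4 0 0 0' 30
```

```text
clock: 3.1
tcp_pos: [0.5496, 0.2025, 0.1119]
eef_rot: [[0.833, 0.554, 0.0], [0.554, -0.833, 0.0], [0.0, 0.0, -1.0]]
force: [-0.0, 0.1, -1.2]
width: 0.0349
```

```bash
python3 -m crank '0 0 0 0 0 0 0; 0 0 0 0 0 0 0; 0 0 0 0 0 0 0; 0 0 0 0 0 0 0; 0 0 0 0 0 0 0'; python3 -m crank '0 0 0 0 0 0 -0.08; 0 0 0 0 0 0 -0.16'
```

```text
clock: 3.6
tcp_pos: [0.5492, 0.2029, 0.1116]
eef_rot: [[0.833, 0.554, -0.001], [0.554, -0.833, 0.001], [-0.0, -0.001, -1.0]]
force: [-2.2, 5.0, 0.7]
width: 0.0138
clock: 3.8
tcp_pos: [0.5492, 0.203, 0.1116]
eef_rot: [[0.732, 0.682, -0.001], [0.682, -0.732, 0.001], [-0.0, -0.001, -1.0]]
force: [-2.2, 5.2, 1.6]
width: 0.0139
```

```bash
python3 -m crank '0 0 0 0 0 0 -0.1; 0 0 0 0 0 0 -0.2; 0 0 0 0 0 0 -0.3; 0 0 0 0 0 0 -0.4; 0 0 0 0 0 0 -0.5; 0 0 0 0 0 0 -0.55; 0 0 0 0 0 0 -0.55'; python3 -c "
from h import *
s=arm.read_state();plan([.5497,.2025,.111],-12.2,s);print(s['wrist_torque'],s['force'],s['width'])"
```

```text
clock: 4.5
tcp_pos: [0.5492, 0.203, 0.1117]
eef_rot: [[0.269, 0.963, -0.001], [0.963, -0.269, 0.001], [0.0, -0.001, -1.0]]
force: [-2.7, 4.8, 0.8]
width: 0.0136
shift cm [-0.03  0.06  0.07] rot [-0.0007 -0.0005 -0.0596] tool y yaw now -15.61 t 4.5
[0.73490939 0.5148584  0.03896448] [-2.65367423  4.83266813  0.7969737 ] 0.013588576184148809
```

```bash
python3 -m crank '0 0 0 0 0 0 -0.03; 0 0 0 0 0 0 -0.06; 0 0 0 0 0 0 -0.09; 0 0 0 0 0 0 -0.09; 0 0 0 0 0 0 -0.09'; python3 -c "
from h import *
s=arm.read_state();plan([.5497,.2025,.111],-12.2,s);print(s['wrist_torque'],s['force'],s['width'])"
```

```text
clock: 5.0
tcp_pos: [0.5492, 0.203, 0.1117]
eef_rot: [[0.185, 0.983, -0.001], [0.983, -0.185, 0.001], [0.001, -0.001, -1.0]]
force: [-3.1, 4.3, 0.9]
width: 0.0135
shift cm [-0.04  0.06  0.07] rot [-0.001  -0.0009  0.0272] tool y yaw now -10.64 t 5.0
[ 0.7562408   0.49650695 -0.7102824 ] [-3.13236827  4.33266563  0.86169102] 0.013475545326151136
```

Yaw torque rose from 0.04 to 0.71 N m, so the knob is at its stop. I release, rise and check.

```bash
python3 -m crank '0 0 0 0 0 0 0.02;100 0 0 0 0 0 0.02; 100 0 0 0 0 0 0.02; 100 0 0 0 0 0 0.02; 100 0 0 0 0 0 0.02; 100 0 0 0 0 0 0.02; 100 0 0 0 0 0 0.02; 100 0 0 0 0 0 0.02; 100 0 0 -5 0 0 0.02; 100 0 0 -10 0 0 0.02; 100 0 0 -11.5 0 0 0.02;100 0 0 -11.5 0 0 0.02'; python3 - <<'E'
from h import *
s,im,d=snap('wrist','w2.png');P=cloud('wrist',d,s);z=P[...,2]
print(s['tcp_pos'],s['clock'])
near=(np.hypot(P[...,0]-.5495,P[...,1]-.203)<.035)
q=P[near&(z>.13)&(z<.145)];print(len(q),q.mean(0),cv2.minAreaRect((q[:,:2]*1000).astype(np.float32)))
big=(np.hypot(P[...,0]-.547,P[...,1]-.203)<.09)&(abs(z-.092)<.004)
q=P[big];print('housing',len(q),np.median(q[:,2]),cv2.minAreaRect((q[:,:2]*1000).astype(np.float32)))
E
```

```text
clock: 6.2
tcp_pos: [0.5511, 0.203, 0.2295]
eef_rot: [[0.203, 0.979, 0.005], [0.979, -0.203, 0.002], [0.003, 0.005, -1.0]]
force: [0.4, 0.2, 0.4]
width: 0.0879
[0.55114328 0.20301217 0.22946948] 6.2
932 [0.54977939 0.20304801 0.13611161] ((549.6738891601562, 202.26724243164062), (41.140682220458984, 13.291935920715332), 78.10225677490234)
housing 8750 0.09246151225212734 ((549.4354248046875, 201.9470977783203), (99.73661041259766, 109.92118835449219), 77.44230651855469)
```

View pics/w2.png

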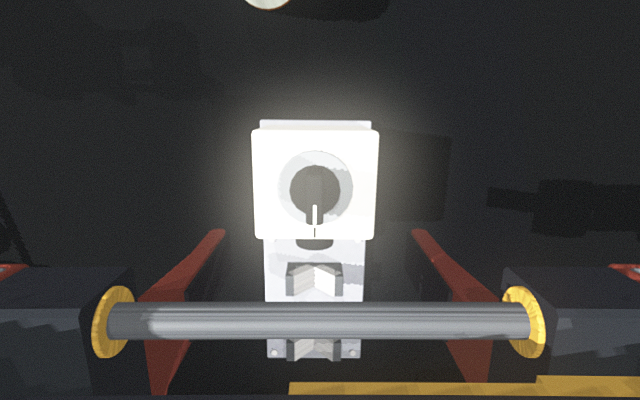

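The picture shows the knob's pointer at (314,210) lined up with the housing mark, with the bar at 78.1° and the rig at about 77.6°, so it is at the stop. Next I look over the V-block on the way.

```bash
python3 -m crank '100 -16.5 0 0 0 0 0.01;100 -16.5 0 0 0 0 0.01;100 -16.5 0 1 0 0 0.01;100 -16.5 0 3 0 0 0.01;100 -16.5 0 3 0 0 0.01;100 -16.5 0 3 0 0 0.01'; python3 - <<'E'
from h import *
s,im,d=snap('wrist','w3.png');P=cloud('wrist',d,s);z=P[...,2];np.save('w3P.npy',P)
print(s['tcp_pos'],s['clock'])
a=np.radians(77.7);ex=np.array([np.cos(a),np.sin(a)]);ey=np.array([-ex[1],ex[0]])
L=(P[...,:2]-[.5144,.0413]);X=L@ex*1000;Y=L@ey*1000;Z=z*1000
ok=np.isfinite(X)
m=ok&(abs(Z-12)<4)&(X>-95)&(X<90)&(abs(Y)<75)
print('plate y',np.nanpercentile(Y[m],[.5,99.5]),'xmin',np.nanpercentile(X[m],.5), Z[m].mean())
for lo,hi in((-54,-31),(31,54)):
    m=ok&(X>lo)&(X<hi)&(abs(Y)<40)&(Z>20)
    x,y,zz=X[m],Y[m],Z[m]
    print(lo,m.sum(),'z',np.percentile(zz,98))
    for sg in(1,-1):
        f=(y*sg>4)&(y*sg<18)&(zz<46)&(zz>24)
        if f.sum()>20:
            p=np.polyfit(y[f],zz[f],1);print(sg,f.sum(),p,'y at z47',(47-p[1])/p[0])
    t=(zz>45)&(zz<50);print('top y',np.percentile(y[t],[1,99]),'halves x',np.percentile(X[ok&(abs(X-(lo+hi)/2)<22)&(abs(Y)<30)&(Z>44)&(Z<50)],[1,99]))
E
```

```text
clock: 6.85
tcp_pos: [0.5151, 0.0409, 0.1951]
eef_rot: [[0.213, 0.977, -0.004], [0.977, -0.213, 0.0], [-0.001, -0.004, -1.0]]
force: [0.1, -0.7, -0.2]
width: 0.0878
[0.51508571 0.04090704 0.19505866] 6.85
plate y [-59.29192705  59.22362471] xmin -79.75782093484455 12.544078294610213
-54 1637 z 48.48846076175468
1 339 [ 0.97144679 25.49330654] y at z47 22.138828062666445
-1 353 [-0.9719788  25.57542944] y at z47 -22.042220116876564
top y [-31.51599377  31.80232343] halves x [-55.63531925 -30.65399666]
31 1870 z 48.721140058591835
1 407 [ 0.99956428 25.65604189] y at z47 21.353262223695793
-1 405 [-0.99886443 25.66308503] y at z47 -21.361172040013347
top y [-31.45019342  31.49249515] halves x [29.51216316 53.96127199]
```

View pics/w3.png

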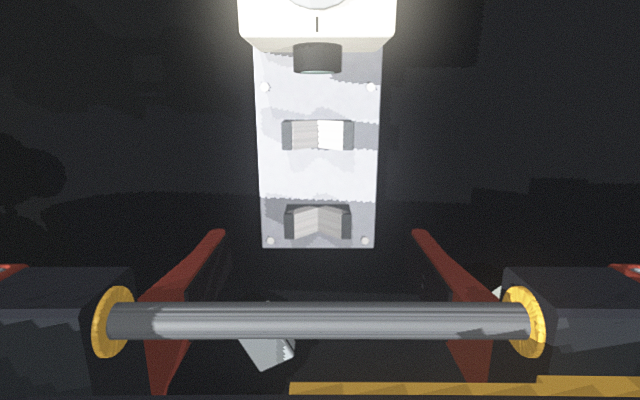

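The V-block shows at (317,135) and (318,222), and the fit confirms the rig origin at about (0.5144, 0.041). Next is the lens.

```bash
python3 -c "
from h import *
plan([.474,-.2965,.175],4.2)"
```

```text
shift cm [-33.92   3.08   2.09] rot [-0.0018 -0.     -0.2872] tool y yaw now -12.26 t 6.9
```

```bash
python3 -m crank '100 -33.9 3.1 0 0 0 -0.29;100 -33.9 3.1 0 0 0 -0.29;100 -33.9 3.1 0 0 0 -0.29;100 -33.9 3.1 0 0 0 -0.29;100 -33.9 3.1 0 0 0 -0.29;100 -33.9 3.1 1 0 0 -0.29;100 -33.9 3.1 2 0 0 -0.29;100 -33.9 3.1 2 0 0 -0.29;100 -33.9 3.1 2 0 0 -0.29'; python3 - <<'E'
from h import *
s,im,d=snap('wrist','w4.png');P=cloud('wrist',d,s);z=P[...,2]
print(s['tcp_pos'],s['clock'])
near=(np.hypot(P[...,0]-.474,P[...,1]+.2965)<.075)
for lo,hi in((.044,.065),(.05,.065)):
    m=near&(z>lo)&(z<hi);q=P[m];print(len(q),np.percentile(q[:,2],98),cv2.minAreaRect((q[:,:2]*1000).astype(np.float32)))
q=P[near&(z>.052)&(z<.065)]
u,sv,vt=np.linalg.svd(q[:,:2]-q[:,:2].mean(0),full_matrices=False);print(q.mean(0),np.degrees(np.arctan2(vt[0,1],vt[0,0])))
plan([.474,-.2965,.0215],4.2)
E
```

```text
clock: 7.8
tcp_pos: [0.475, -0.2971, 0.1764]
eef_rot: [[-0.075, 0.997, -0.0], [0.997, 0.075, 0.001], [0.001, -0.0, -1.0]]
force: [0.1, 0.0, 0.3]
width: 0.0879
[ 0.47495164 -0.29707753  0.17638804] 7.8
5599 0.058869618806786844 ((475.2576599121094, -298.95281982421875), (35.76199722290039, 121.6291732788086), 3.409308671951294)
4891 0.058945705739513875 ((475.0638427734375, -299.0114440917969), (31.145734786987305, 121.13495635986328), 3.418527841567993)
[ 0.47494824 -0.29547329  0.05619989] -86.55760621123717
shift cm [-0.04 -0.11 15.52] rot [-0.     -0.0006  0.003 ] tool y yaw now 4.37 t 7.85
```

View pics/w4.png

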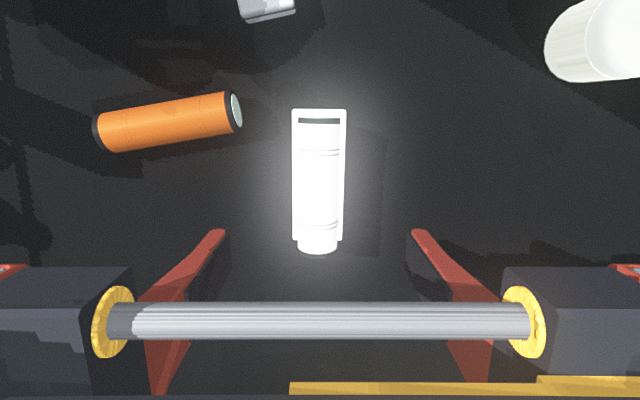

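The wrist view shows the silver lens in its rest at (318,185) and the brown look-alike at (170,122), clear of the fingers. The lens centre is (0.475, -0.299), axis 93.4°.

```bash
python3 -c "
from h import *
plan([.475,-.2988,.0207],3.4)"
```

```text
shift cm [-0.28 -0.03 15.6 ] rot [-0.     -0.0006  0.017 ] tool y yaw now 4.37 t 7.85
```

```bash
python3 -m crank '100 -0.2 0 4 0 0 0.017;100 -0.2 0 8 0 0 0.017;100 -0.2 0 11 0 0 0.017;100 -0.2 0 14 0 0 0.017;100 -0.2 0 15.5 0 0 0.017;100 -0.2 0 15.5 0 0 0.017;0 -0.2 0 15.5 0 0 0.017;0 -0.2 0 15.5 0 0 0.017;0 -0.2 0 15.5 0 0 0.017;0 -0.2 0 15.5 0 0 0.017;0 -0.2 0 15.5 0 0 0.017;0 -0.2 0 15.5 0 0 0.017' 30;  python3 -m crank '0 0 0 0 0 0 0;0 0 0 0 0 0 0;0 0 0 0 0 0 0;0 0 0 0 0 0 0'
```

```text
clock: 9.05
tcp_pos: [0.4747, -0.2992, 0.022]
eef_rot: [[-0.059, 0.998, 0.0], [0.998, 0.059, -0.0], [-0.0, 0.0, -1.0]]
force: [0.5, 0.0, 0.1]
width: 0.0432
clock: 9.45
tcp_pos: [0.4749, -0.2992, 0.0218]
eef_rot: [[-0.059, 0.998, 0.001], [0.998, 0.059, -0.0], [-0.0, 0.001, -1.0]]
force: [1.9, -0.5, 0.3]
width: 0.0355
```

```bash
python3 -m crank '0 0 0 0 0 0 0;0 0 0 -1 0 0 0;0 0 0 -3 0 0 0;0 0 0 -6 0 0 0;0 0 0 -9 0 0 0;0 0 0 -12 0 0 0;0 0 0 -12 0 0 0'; python3 -c "
from h import *
s=arm.read_state();print(s['width'],s['force']);plan([.5143,.0408,.14],-12.3,s)"
```

```text
clock: 10.15
tcp_pos: [0.4762, -0.3001, 0.1457]
eef_rot: [[-0.059, 0.998, 0.005], [0.998, 0.059, -0.003], [-0.004, 0.005, -1.0]]
force: [0.5, -0.2, -2.3]
width: 0.0355
0.0354756467070364 [ 0.54122252 -0.17020192 -2.28156293]
shift cm [33.81  5.81  0.47] rot [0.0053 0.003  0.2737] tool y yaw now 3.38 t 10.15
```

```bash
python3 -m crank '0 33.8 5.8 0.3 0 0 0.274;0 33.8 5.8 0.3 0 0 0.274;0 33.8 5.8 0.3 0 0 0.274;0 33.8 5.8 0.3 0 0 0.274;0 33.8 5.8 0.3 0 0 0.274;0 33.8 5.8 0.3 0 0 0.274;0 33.8 5.8 0.3 0 0 0.274;0 33.8 5.8 0.3 0 0 0.274;0 33.8 5.8 0.3 0 0 0.274;0 33.8 5.8 0.3 0 0 0.274'; python3 - <<'E'
from h import *
s,im,d=snap('wrist','w5.png');P=cloud('wrist',d,s);z=P[...,2]
a=np.radians(77.7);ex=np.array([np.cos(a),np.sin(a)]);ey=np.array([-ex[1],ex[0]])
L=(P[...,:2]-[.5143,.0406]);X=L@ex*1000;Y=L@ey*1000
m=(abs(Y)<25)&(abs(X)<90)&(z>.15)&(z<.19)
q=np.stack([X[m],Y[m]],1);print(m.sum(),cv2.minAreaRect(q.astype(np.float32)),np.percentile(q[:,0],[0.5,99.5]))
s=arm.read_state();print(s['width'],s['force'],s['tcp_pos']);plan([.5143,.0406,.0345],-12.3,s)
s,im,d=snap('top','t5.png')
cv2.imwrite('pics/t5c.png',cv2.resize(im[140:260,225:425,::-1],None,fx=3,fy=3))
E
```

```text
clock: 11.15
tcp_pos: [0.5117, 0.0412, 0.138]
eef_rot: [[0.214, 0.977, -0.002], [0.977, -0.214, -0.0], [-0.001, -0.002, -1.0]]
force: [-0.8, 0.3, -0.9]
width: 0.0351
20111 ((0.7915229797363281, 0.09554290771484375), (49.98848342895508, 120.82681274414062), 89.4150161743164) [-53.08728542  61.02750614]
0.035526792947039906 [-0.0147253   0.34734322 -2.16431224] [0.51192566 0.04077653 0.13817162]
shift cm [ 0.04  0.25 10.37] rot [-0.0012  0.0006 -0.0016] tool y yaw now -12.39 t 11.2
```

View pics/w5.png

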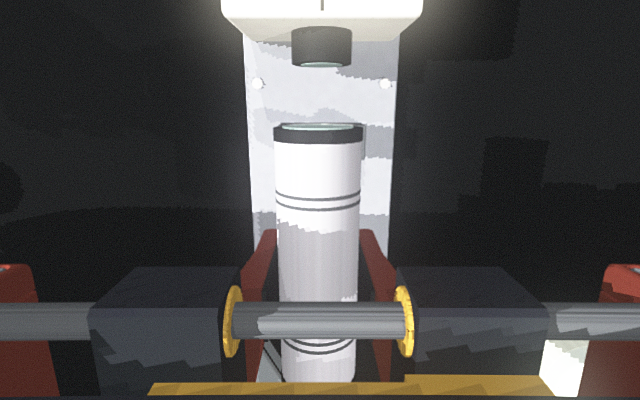

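The picture shows the lens held in line with the rig at (318,250) and the lamp nose at (322,45). It is centred along x within about 1 mm. I lower it.

```bash
python3 -m crank '0 0 0.2 3 0 0 0;0 0 0.2 6 0 0 0;0 0 0.2 8 0 0 0;0 0 0.2 9.2 0 0 0;0 0 0.2 9.8 0 0 0;0 0 0.2 10 0 0 0;0 0 0.2 10 0 0 0'; python3 -c "
from h import *
s=arm.read_state();print(s['width'],s['force'],s['wrist_torque']);plan([.5143,.0406,.0328],-12.3,s)"
```

```text
clock: 11.95
tcp_pos: [0.515, 0.0412, 0.0391]
eef_rot: [[0.214, 0.977, 0.001], [0.977, -0.214, 0.0], [0.0, 0.001, -1.0]]
force: [-0.3, 0.7, -1.7]
width: 0.0352
0.035202211452411286 [-0.34401343  0.74438523 -1.67527897] [-0.12927583  0.07483542 -0.01156368]
shift cm [-0.07 -0.05  0.63] rot [ 0.0008 -0.0002 -0.0008] tool y yaw now -12.35 t 11.95
```

```bash
python3 -m crank '0 0 0 0.3 0 0 0;0 0 0 0.5 0 0 0;0 0 0 0.6 0 0 0;0 0 0 0.6 0 0 0;0 0 0 0.6 0 0 0'; python3 -c "
from h import *
s=arm.read_state();print(s['width'],s['force'],s['wrist_torque']);plan([.5143,.0406,.0328],-12.3,s)"
```

```text
clock: 12.45
tcp_pos: [0.5148, 0.0415, 0.0335]
eef_rot: [[0.213, 0.977, 0.001], [0.977, -0.213, 0.0], [0.0, 0.001, -1.0]]
force: [-2.8, -0.3, 7.3]
width: 0.0352
0.035171815205593024 [-2.76698933 -0.29477947  7.32904503] [-0.16131125  0.42384212 -0.04025661]
shift cm [-0.1  -0.03  0.07] rot [ 0.0008 -0.0002 -0.0002] tool y yaw now -12.31 t 12.45
```

Contact. I open so the barrel settles and centres itself, then regrip and press.

```bash
python3 -m crank '0 0 0 -0.1 0 0 0;60 0 0 -0.1 0 0 0;60 0 0 -0.1 0 0 0;60 0 0 -0.1 0 0 0;60 0 0 -0.1 0 0 0;60 0 0 -0.1 0 0 0;60 0 0 -0.1 0 0 0;60 0 0 -0.1 0 0 0' 30; python3 - <<'E'
from h import *
s,im,d=snap('wrist','w6.png');P=cloud('wrist',d,s);z=P[...,2]
a=np.radians(77.7);ex=np.array([np.cos(a),np.sin(a)]);ey=np.array([-ex[1],ex[0]])
L=(P[...,:2]-[.5143,.0406]);X=L@ex*1000;Y=L@ey*1000
m=(abs(Y)<24)&(abs(X)<75)&(z>.055)&(z<.08)&~((abs(X)<22))
print(m.sum(),np.percentile(z[m],98),np.percentile(X[m],[0.5,99.5]))
for lo,hi in((-60,-25),(25,60)):
    k=m&(X>lo)&(X<hi);t=k&(z>.0645);print(lo,np.percentile(Y[k],[1,99]),'crown y',Y[t].mean(),np.percentile(z[k],95))
print(s['width'],s['force'],s['tcp_pos'])
E
```

```text
clock: 13.25
tcp_pos: [0.5145, 0.0414, 0.0336]
eef_rot: [[0.213, 0.977, -0.0], [0.977, -0.213, -0.0], [-0.0, -0.0, -1.0]]
force: [0.1, -1.5, -0.3]
width: 0.0527
11859 0.06965851441586575 [-53.57164897  61.99686249]
-60 [-17.0118546  16.9284312] crown y 0.06626966859272349 0.06917879666276897
25 [-16.87142     16.89519788] crown y 0.06693352837519949 0.06940494577389324
0.05266855330617268 [ 0.10048708 -1.48756092 -0.34429003] [0.51450192 0.04143143 0.03363257]
```

View pics/w6.png

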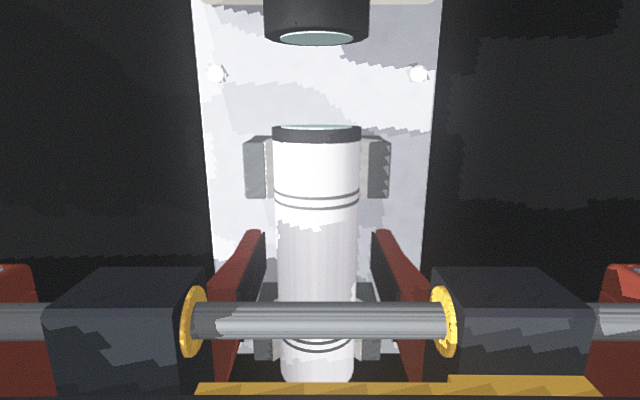

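The lens lies centred between the V halves at (318,230), crown at about 69 mm and aligned with the groove. I regrip and press gently.

```bash
python3 -m crank '0 0 0 0 0 0 0;0 0 0 0 0 0 0;0 0 0 0 0 0 0;0 0 0 0 0 0 0;0 0 0 0 0 0 0;0 0 0 0.05 0 0 0;0 0 0 0.1 0 0 0;0 0 0 0.1 0 0 0' 25; python3 -c "
from h import *
s=arm.read_state();print(s['width'],s['force'],s['wrist_torque'],s['clock'])"
```

```text
clock: 14.1
tcp_pos: [0.514, 0.0415, 0.0335]
eef_rot: [[0.213, 0.977, -0.001], [0.977, -0.213, 0.0], [-0.0, -0.001, -1.0]]
force: [-6.2, -0.6, 15.2]
width: 0.0355
0.035540184756866114 [-6.17799803 -0.57583371 15.17756717] [ 0.17125431  1.16560375 -0.04218979] 14.1
```

```bash
python3 -m crank '0 0 -0.03 0 0 0 0;0 0 -0.06 0 0 0 0;0 0 -0.06 0 0 0 0;0 0 -0.06 0 0 0 0'; python3 -c "
from h import *
s=arm.read_state();print(s['width'],s['force'],s['wrist_torque'],s['clock'])"
```

```text
clock: 14.5
tcp_pos: [0.5139, 0.0415, 0.0335]
eef_rot: [[0.213, 0.977, 0.0], [0.977, -0.213, -0.0], [-0.0, 0.0, -1.0]]
force: [-4.8, 0.6, 13.4]
width: 0.0353
0.0353485052972973 [-4.80930266  0.62012726 13.39216173] [-0.04865506  0.93375652 -0.04970459] 14.5
```

```bash
python3 -m crank '0 0 -0.05 0 0 0 0;0 0 -0.1 0 0 0 0;0 0 -0.15 0 0 0 0;0 0 -0.15 0 0 0 0;0 0 -0.15 0 0 0 0;0 0 -0.15 0 0 0 0'; python3 -c "
from h import *
s=arm.read_state();print(s['width'],s['force'],s['wrist_torque'],s['clock'])"
```

```text
clock: 15.1
tcp_pos: [0.514, 0.0416, 0.0336]
eef_rot: [[0.213, 0.977, 0.003], [0.977, -0.213, -0.0], [0.0, 0.003, -1.0]]
force: [-0.8, -1.7, 8.3]
width: 0.0354
0.035358374653014425 [-0.83509539 -1.72468803  8.263941  ] [-0.42358058  0.2456313  -0.03883197] 15.1
```

Lateral force is now near zero. I add downward push.

```bash
python3 -m crank '0 0 0 0.03 0 0 0;0 0 0 0.06 0 0 0;0 0 0 0.06 0 0 0;0 0 0 0.06 0 0 0;0 0 0 0.06 0 0 0'; python3 - <<'E'
from h import *
s=arm.read_state();print(s['width'],s['force'],s['wrist_torque'],s['clock'])
s,im,d=snap('wrist','w7.png');P=cloud('wrist',d,s);z=P[...,2]
a=np.radians(77.7);ex=np.array([np.cos(a),np.sin(a)]);ey=np.array([-ex[1],ex[0]])
L=(P[...,:2]-[.5143,.0406]);X=L@ex*1000;Y=L@ey*1000
m=(abs(Y)<24)&(abs(X)<75)&(z>.055)&(z<.08)&~((abs(X)<22))
print(m.sum(),np.percentile(X[m],[0.5,99.5]))
for lo,hi in((-60,-25),(25,60)):
    k=m&(X>lo)&(X<hi);t=k&(z>.0645);print(lo,'crown y',Y[t].mean(),np.percentile(z[k],95))
s,im,d=snap('top','t7.png');cv2.imwrite('pics/t7c.png',cv2.resize(im[100:300,150:500,::-1],None,fx=2,fy=2))
s,im,d=snap('scene','s7.png');s=arm.read_state();print(s['force'])
E
```

```text
clock: 15.6
tcp_pos: [0.514, 0.0416, 0.0335]
eef_rot: [[0.213, 0.977, 0.003], [0.977, -0.213, -0.0], [0.0, 0.003, -1.0]]
force: [-2.3, -2.5, 15.4]
width: 0.0357
0.03568735947134759 [-2.27641924 -2.49683276 15.3525049 ] [-0.45293627  0.57544676 -0.02041352] 15.6
11874 [-53.51382761  61.99166512]
-60 crown y 0.11045879926514977 0.0691289194686217
25 crown y 0.08400775784419756 0.06938141941484711
[-2.37546582 -3.07801295 14.79269463]
```

View pics/t7c.png

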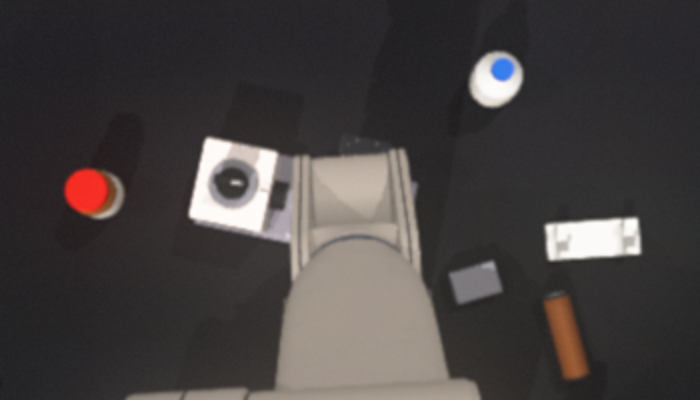

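View pics/s7.png

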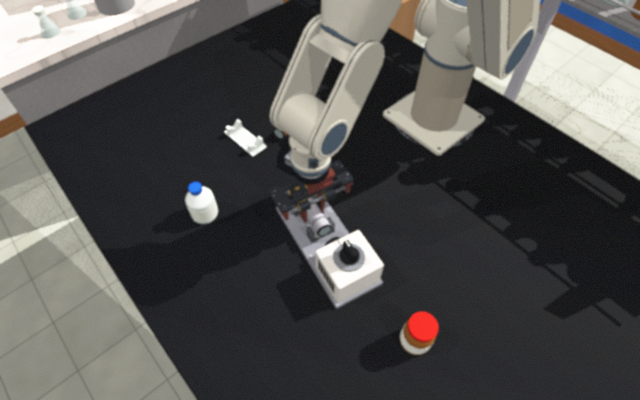

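View pics/w7.png

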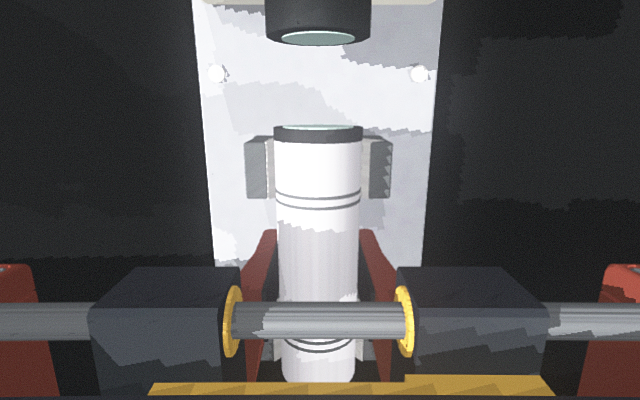

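The lens is seated and gripped at wrist (318,230). The slide box, at (388,241) in the full top picture, the bottle and the jar are where they were. One hold to check that the force stays steady.

```bash
python3 -m crank '0 0 0 0 0 0 0;0 0 0 0 0 0 0;0 0 0 0 0 0 0;0 0 0 0 0 0 0;0 0 0 0 0 0 0;0 0 0 0 0 0 0' && python3 -c "
from h import *
arm.close_job(); s=arm.read_state();print(s['force'],s['width'],s['clock'])"
```

```text
clock: 16.35
tcp_pos: [0.514, 0.0416, 0.0335]
eef_rot: [[0.213, 0.977, 0.003], [0.977, -0.213, -0.0], [0.0, 0.003, -1.0]]
force: [-2.5, -1.6, 15.0]
width: 0.0354
the job is handed in; nothing more can be done
the job is handed in; nothing more can be done
```

The job is handed in at 16.4 s, with the gripper still pressing the lens barrel into the V-block.

- **Dimmer:** I turned it anticlockwise first, until the wrist torque rose from 0.04 to 0.71 N m. After release the bar stood at 78.1° against the rig's 77.4–77.8°, with its pointer on the housing mark.
- **Lens:** I took the silver barrel from the white rest and left the brown look-alike alone. I lowered the barrel into the V, opened the gripper once so it could centre itself, then regripped it. Its crown measured about 69 mm up (68.5 mm nominal) and lay within 0.1 mm of the groove line.
- **Push:** At the last reading it was steady at about 15 N down, with roughly 3 N sideways. That is about half as much again as the kilogram asked for.
- **Bystanders:** The bottle, jar and slide box look unmoved in the last top picture. I judged that by eye and did not measure them again.

**Remaining doubts:**
- The far end of the lens read 62 mm along the groove instead of 60, so it may sit 1–2 mm towards the lamp. The camera calibration is only good to about 2 mm, so I left it.
- With the dimmer, I last checked its position in the final top and scene pictures by eye only. The measured angle is from just after I released it.
- The reading I tried after handing in was refused, so nothing was measured past that point.

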